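# Raise the warm pegs and set the boot dryer's heat wheel to medium

## Robot

A 6-joint arm with a two-finger parallel gripper is mounted at the origin on the work surface. World frame = base frame: x ahead of the robot, y to its left, z up, the work surface at z = 0. Lengths are in m, angles in rad, forces in N, time in s.
With the tool pointing down it reaches from about 0.35 to 0.875 m from the base axis. Payload 15.5 kg.
Tool frame: the origin (TCP) lies between the finger pads; the fingertips stand 17 mm ahead of it and the grasp point (between the pads) lies 2 mm behind it; x points along the fingers, z is the direction in which the jaws open and shut, and the axes are right-handed (so a half turn about x gives the same grasp; the last joint's range is limited). The gripper opens to 85 mm and grips with 20 to 120 N. Pads are 22 mm wide; open, the fingers measure 114 mm over their backs; the gripper's body (76 mm by 85 mm) begins 54 mm behind the grasp point. The pads swing forward as they close: fully open they stand 13 mm farther back than shut.
Start: joints at [1.097, 0.494, 1.345, -0, 1.302, -0.096], TCP at [0.231, 0.581, 0.248] pointing down, gripper open.
Joint ranges: [-2.91, 2.91], [-0.82, 2.16], [0.22, 2.67], [-1.22, 4.37], [0.12, 2.79], [-3.08, 3.08]. Speed limits (rad/s): [1.89, 1.89, 2.57, 3.01, 3.01, 3.01].

## Interface

Orientations are given as a 3x3 rotation matrix whose columns are the frame's x, y, z axes.
In Python, from station import manip gives the robot as it stands.
- The arm moves only by the shell command python3 -m crank 'ROWS' [FORCE]. ROWS is JSON, one flat list of numbers, 5 for each row, row after row: the opening, from 0 (shut) to 1 (fully open), then the shift along the tool's x, y, z in cm, then the turn about the tool's x in degrees. In form: [jaw, tx, ty, tz, twist, jaw, tx, ty, tz, twist, ...]. A call has 1 to 12 rows; each row shifts and turns the commanded pose from where the row before left it, along the tool's axes as they then stand; what a row does not reach is not made up. A row lasts 1/8 s, in which the tool goes at most 62.5 mm and 10.7 degrees, less where a joint would pass 70% of its speed; a pose out of reach is approached as far as the arm can. A call is refused whole if a number of a shift passes 6.25 or a number of a turn 10.7, either way. A call with a gripper value outside its range is refused whole. The fingers move at their own pace and stop on an object; FORCE is the grip in N (left out, the last holds). Time passes only in rows, so rows that do not move let the fingers close. It gives the time, the measured TCP pose, the force and the opening at its end, in the units of the state.
- manip.read_state(): the state, without advancing time (a new reading comes with each control period).
- manip.grab_frame(name): name is "side" or "top"; returns the picture (480x640x3 uint8, red, green, blue); there is no depth.
- manip.camera_model(name): a dict with "vertical_fov" (degrees; the focal length in pixels is half the picture's height over the tangent of half this angle, whatever the lens; pixels are square), "cx", "cy" (the principal point, pixels), "k1" (the pictures are not rectified: a ray, as slopes to the right and down, at radius r is drawn at 1 + k1 r^2 times it, then the intrinsics apply), "world_from_camera" (4x4, takes a point from camera to world coordinates). Camera axes: x right, y down, z forward; pixel columns grow to the right and rows downward; lengths in m; the calibration is good to about 2 mm. A picture is of the moment at which its call begins. camera_model takes no time and is no camera call.
- manip.finish_job(): hands the job in, once; it reports no verdict.
The state is a dict: "time": time; "joint_pos": joint angles; "joint_vel": joint speeds; "effort": joint torques, N m; "position": TCP position; "tcp_rot": TCP orientation; "contact_force": force on the tool from outside, world axes, zero at the start; "ft_torque": the same for the moment, N m; "gripper_width": finger opening in m.
Only numpy, scipy, OpenCV 4.12 (cv2) and the standard library are available. Lean on these libraries where they do the work, as an engineer would, in place of code of your own. Each camera call takes 0.05 s, during which the arm holds its last target.

## Task

Get the boot dryer going: push its steel lever over to the far side until it meets its stop and the pegs are fully up, and turn the knurled heat wheel up with a fingertip stroked over its rim until it clicks in at medium, with its white index line level with the two-dot mark. Grip nothing: do not pinch the wheel or the lever's crossbar, and leave the goggle case, glove peg and buckle on the deck where they are.

Things in the scene. Friction and masses are not known exactly. Their poses are not given: they have to be found in the camera images.
- boot_dryer: Boot dryer: heavy birch box shelf fixed on the bench, 318 mm deep (x), 576 wide (y), deck 95 mm high, end boards 110, back board 125. Origin under it at bench height; own x points to its back (away from the robot), y to its left, z up; turned by up to 0.2 rad. Heat wheel in a control box at its right end, lever at its left end, four pegs along the back.
- wheel_top (a point): Top of the heat wheel's rim: a point fixed in the dryer (does not turn or sink with the wheel; axes as the dryer's), at x -50, y -190, z 143 mm in the dryer's frame. The wheel is an upright black disc, 96 mm in diameter, 26 mm wide at the rim, axle level along the dryer's y; only its top stands out of the control box. The rim drives by friction only: knurl and line are flush.
- control_box (a point): Middle of the flat top of the grey control box (150 mm along x, 110 along y), 125 mm above the bench; the wheel stands 18 mm out of it. Its axle is sprung: pressed down, the wheel gives about 1.5 N/mm for up to 6 mm after about 1 N. Painted marks beside the wheel, from the robot's side to the far side: ring, one, two, three dots; a white line across the rim shows the setting.
- heat_wheel (a joint): Turn of the wheel, rad; grows as the top of its rim is stroked along the dryer's +x, away from the robot. Spring detents 0.436 (21 mm of rim) apart: 0 off (ring), 0.436 low (one dot), 0.873 medium (two dots), 1.309 high (three dots). Starts at off or low. About 2 N along the rim turns it out of a detent; let go past half way it snaps to the next, before that it falls back.
- lever_pivot (a point): The lever's pivot line, level along the dryer's y: a point fixed in the dryer, at x -50, y +190, z 85 mm in its frame (axes as the dryer's).
- grip_center (a point): Middle of the lever's grip, moving with it: a steel crossbar along the dryer's y, 100 mm long, oval, 28 mm front to back by 20 mm, 120 mm from the pivot line, on a flat stem 24 mm wide. At the start it leans to the robot's side, 190 to 201 mm above the bench; 205 mm when upright.
- lever (a joint): Turn of the lever about its pivot, rad: 0 = leaning 0.5 rad from upright to the robot's side, pegs down (it starts at 0 to 0.25); 1.0 = on its far stop, leaning 0.5 rad away, pegs up. The grip is pushed along the dryer's +x with about 4 to 8 N. A friction hinge keeps it where it is left.
- pegs (a joint): Rise of the four pegs in m, driven by the lever in proportion: 0 = down, 0.065 with the lever on its far stop. Aluminium pegs 34 mm in diameter, 90 mm apart, in a row along the dryer's y, 75 mm behind its origin; tips 155 mm above the bench when down, about 220 mm when up.
- grip_front: Robot-side half of the lever's grip (the side to push on); its origin lies on the pivot line.
- grip_back: Far-side half of the lever's grip; its origin lies on the pivot line. Pressing on both halves at once counts as pinching the grip.
- wheel_face_left: The wheel's flat left (+y) side face, 86 mm in diameter, its outside 15.5 mm from the wheel's mid plane; origin on the axle, 48 mm under wheel_top.
- wheel_face_right: The wheel's flat right (-y) side face, likewise. Pressing on both faces at once counts as pinching the wheel.
- goggle_case: Closed grey metal goggle case, 80 x 165 x 66 mm high, on the front of the dryer's deck; origin under its base. Bystander.
- glove_peg: Turned wooden glove peg, base 48 mm across, 90 mm high, standing on the middle of the dryer's deck; origin under its base. Bystander.
- boot_buckle: Red plastic ski boot buckle, 34 x 70 x 14 mm, lying on the middle of the dryer's deck; origin under its base. Bystander.

How it is judged:
At the end, for the whole second after the job is handed in: The heat wheel rests in the medium detent (0.873 rad, within 0.08), the lever is on its far stop (above 0.93 rad) with the pegs up (above 60 mm), and the goggle case, glove peg and buckle are within 20 mm of where they began (value of joint heat_wheel between 0.793 and 0.953 rad and velocity of joint heat_wheel between -0.05 and 0.05 rad/s and value of joint lever above 0.93 rad and value of joint pegs above 0.06 m and not (distance of goggle_case from where it was at the start of the episode above 0.02 m) and not (distance of glove_peg from where it was at the start of the episode above 0.02 m) and not (distance of boot_buckle from where it was at the start of the episode above 0.02 m)); the robot touches nothing.
It fails at once if the goggle case, glove peg or buckle is moved by more than 20 mm or lifted (distance of any of goggle_case, glove_peg, boot_buckle from where it was at the start of the episode above 0.02 m).
It fails at once if the wheel is pinched by its two side faces (contact force between the fingers and wheel_face_left above 1.5 N and contact force between the fingers and wheel_face_right above 1.5 N).
It fails at once if the lever's grip is pinched front and back (contact force between the fingers and grip_front above 1.5 N and contact force between the fingers and grip_back above 1.5 N).
It also fails if it takes over 64 s, if anything falls off the work surface, if the arm or the gripper's body presses on something with over 40 N, if the wrist force passes 120 N, or if a joint passes its speed limit or range.

## Working session

There is one attempt and no reset: what is moved stays moved. The work goes in short steps, Python scripts to look and compute and a shell command to move; the robot and the scene stay as the last step left them, time stands still between calls to the robot, and variables do not carry over. Pictures are saved under pics/ and viewed, and the job is handed in when it is done.

```bash
mkdir -p pics; ls
python3 - <<'E'
from station import manip
import cv2,numpy as np
np.set_printoptions(precision=4,suppress=True)
for n in("side","top"):
    f=manip.grab_frame(n);cv2.imwrite(f"pics/{n}0.png",f[:,:,::-1]);m=manip.camera_model(n);print(m)
s=manip.read_state();print(s)
E
```

```text
pics
{'vertical_fov': 49.3194686907482, 'cx': 318.5828910438075, 'cy': 246.73479439746026, 'k1': -0.06840628183860172, 'world_from_camera': array([[-0.9914, -0.0956,  0.0898,  0.4823],
       [-0.1311,  0.71  , -0.6919,  0.5969],
       [ 0.0024, -0.6977, -0.7164,  0.7418],
       [ 0.    ,  0.    ,  0.    ,  1.    ]])}
{'vertical_fov': 57.41020026895726, 'cx': 318.53776938090044, 'cy': 240.10253536460945, 'k1': -0.07831214803830172, 'world_from_camera': array([[-0.0161, -0.9951,  0.0974,  0.4869],
       [-0.9998,  0.0172,  0.011 ,  0.0309],
       [-0.0126, -0.0972, -0.9952,  0.7681],
       [ 0.    ,  0.    ,  0.    ,  1.    ]])}
{'time': 0.1, 'joint_pos': array([ 1.0975,  0.4942,  1.3461,  0.    ,  1.3025, -0.0955]), 'joint_vel': array([-0.0011, -0.0005,  0.0007,  0.0007, -0.0017, -0.0002]), 'effort': array([  0.0027, -88.358 , -38.4567,  -0.0001,   0.0051,  -0.0001]), 'position': array([0.2304, 0.5807, 0.2477]), 'tcp_rot': array([[-0.0005, -0.9295,  0.3689],
       [-0.001 ,  0.3689,  0.9295],
       [-1.    ,  0.0001, -0.0011]]), 'contact_force': array([0.367 , 0.276 , 0.3955]), 'ft_torque': array([0.0063, 0.0052, 0.0192]), 'gripper_width': 0.08520035055217443}
```

View pics/side0.png

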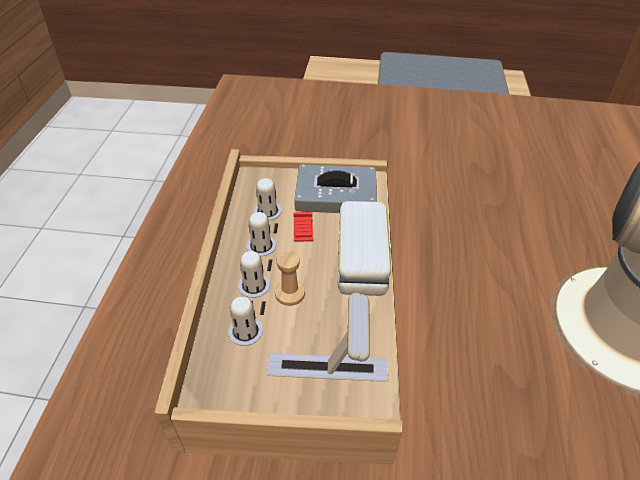

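View pics/top0.png

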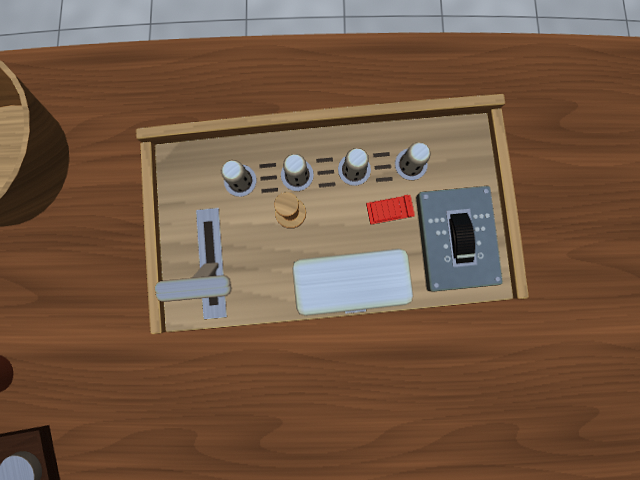

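```bash
cat > h.py <<'E'
import numpy as np,cv2
from station import manip
def ray(n,u,v):
    m=manip.camera_model(n);f=240/np.tan(np.radians(m['vertical_fov']/2))
    d=np.array([(u-m['cx'])/f,(v-m['cy'])/f]);r=np.linalg.norm(d);x=r
    for _ in range(30): x=r/(1+m['k1']*x*x)
    d=d*x/max(r,1e-9);T=m['world_from_camera'];return T[:3,3],T[:3,:3]@np.array([d[0],d[1],1])
def onz(n,u,v,z):
    o,d=ray(n,u,v);return o+d*(z-o[2])/d[2]
def proj(n,p):
    m=manip.camera_model(n);f=240/np.tan(np.radians(m['vertical_fov']/2));T=m['world_from_camera']
    c=T[:3,:3].T@(np.array(p)-T[:3,3]);s=c[:2]/c[2];s=s*(1+m['k1']*(s@s));return s*f+[m['cx'],m['cy']]
def grab(n,tag):
    f=manip.grab_frame(n)[:,:,::-1].copy();cv2.imwrite(f'pics/{tag}.png',f);return f
def crop(src,dst,x0,y0,x1,y1,k):
    cv2.imwrite(f'pics/{dst}.png',cv2.resize(cv2.imread(f'pics/{src}.png')[y0:y1,x0:x1],None,fx=k,fy=k,interpolation=cv2.INTER_CUBIC))
E
python3 - <<'E'
from h import *
crop('top0','cb',410,175,530,305,4.5)
crop('top0','lv',130,90,300,340,2.4)
np.set_printoptions(precision=4,suppress=True)
g=lambda u,v,z:onz('top',u,v,z)
c=[g(*p,.125) for p in((418,194),(488,186),(502,283),(430,291))]
for p in c:print(p)
print('box mean',np.mean(c,0), [np.linalg.norm(c[i]-c[(i+1)%4]) for i in range(4)])
e=[g(137,129,.125),g(503,95.5,.125),g(527.5,298,.11),g(152,333.5,.11)]
for p in e:print(p)
print([np.linalg.norm((e[i]-e[(i+1)%4])[:2]) for i in range(4)])
print([np.arctan2(*(e[0]-e[1])[[1,0]])-np.pi/2,np.arctan2(*(e[3]-e[2])[[1,0]])-np.pi/2,np.arctan2(*(e[0]-e[3])[[1,0]]),np.arctan2(*(e[1]-e[2])[[1,0]])])
print(np.mean(e,0))
E
```

```text
[ 0.6163 -0.1116  0.125 ]
[ 0.6272 -0.2184  0.125 ]
[ 0.4815 -0.2315  0.125 ]
[ 0.4722 -0.1238  0.125 ]
box mean [ 0.5493 -0.1713  0.125 ] [np.float64(0.10731854819882755), np.float64(0.14620135929376607), np.float64(0.10810962752244055), np.float64(0.14466430931989102)]
[0.7277 0.3166 0.125 ]
[ 0.7704 -0.252   0.125 ]
[ 0.4579 -0.276   0.11  ]
[0.4141 0.2915 0.11  ]
[np.float64(0.5702727726300558), np.float64(0.3133421959847852), np.float64(0.5691901013189905), np.float64(0.3146039858494954)]
[np.float64(0.07483126476150326), np.float64(0.07704133874386287), np.float64(0.08009708942873027), np.float64(0.07665859827950944)]
[0.5925 0.02   0.1175]
```

View pics/cb.png

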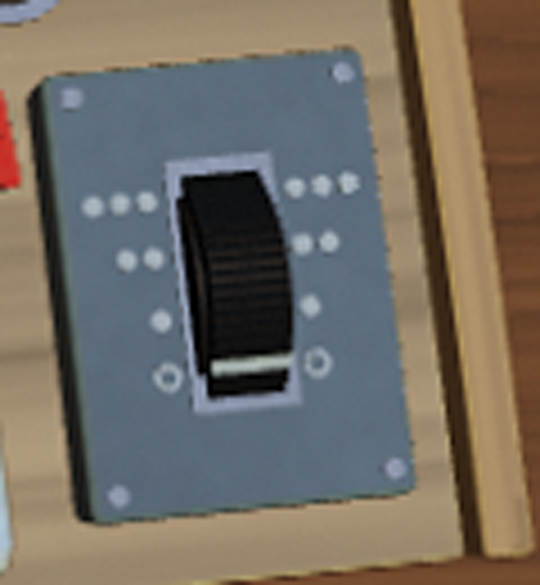

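View pics/lv.png

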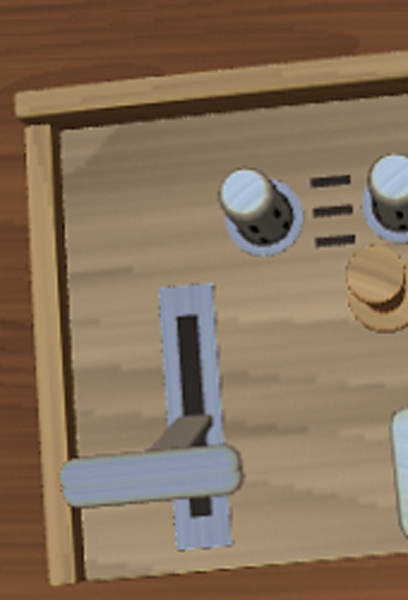

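```bash
python3 - <<'E'
from h import *
np.set_printoptions(precision=4,suppress=True)
cb=lambda x,y:(410+x/4.5-.4,175+y/4.5-.4)
lv=lambda x,y:(130+x/2.4-.3,90+y/2.4-.3)
th=.077;ex=np.array([np.cos(th),np.sin(th),0]);ey=np.array([-np.sin(th),np.cos(th),0])
def od(p,off): # origin from point with dryer coords
    return p[:2]-(ex*off[0]+ey*off[1])[:2]
b=onz('top',*cb(234,281.5),.125);print('bezel',b,od(b,(-.05,-.19)))
# marks L/R
for L,R in(((168,377),(317,362)),((161,321),(311,306)),((140,259),(315,242)),((120,204),(322,185))):
    a=onz('top',*cb(*L),.125);c=onz('top',*cb(*R),.125);print('mark',a,c,(a+c)/2)
l=onz('top',*cb(253,364),.133);print('line',l)
s=onz('top',*lv(196,417),.095);print('slot',s,od(s,(-.05,.19)))
g1=onz('top',*lv(62,485),.193);g2=onz('top',*lv(242,472),.193);print('grip',g1,g2,(g1+g2)/2,np.linalg.norm(g1-g2))
o=np.array([.5925,.02]);print('box c',o+(ex*-.05+ey*-.19)[:2])
# pegs tops
for p in((245,192),):print('peg',od(onz('top',*lv(*p),.155),(.075,.135)))
print(od(onz('top',416,154,.155),(.075,-.135)))
E
python3 - <<'E'
from h import *
crop('side0','scb',280,150,400,220,6)
crop('side0','slv',260,280,410,390,5)
E
```

```text
bezel [ 0.5505 -0.1741  0.125 ] [0.5857 0.0192]
mark [ 0.5195 -0.1507  0.125 ] [ 0.5234 -0.2005  0.125 ] [ 0.5214 -0.1756  0.125 ]
mark [ 0.5379 -0.1492  0.125 ] [ 0.5419 -0.1994  0.125 ] [ 0.5399 -0.1743  0.125 ]
mark [ 0.5585 -0.1432  0.125 ] [ 0.5631 -0.2019  0.125 ] [ 0.5608 -0.1725  0.125 ]
mark [ 0.5768 -0.1373  0.125 ] [ 0.5821 -0.2053  0.125 ] [ 0.5795 -0.1713  0.125 ]
line [ 0.5227 -0.1765  0.133 ]
slot [0.5193 0.2047 0.095 ] [0.5838 0.0191]
grip [0.478  0.2544 0.193 ] [0.4841 0.1538 0.193 ] [0.4811 0.2041 0.193 ] 0.10077660331122505
box c [ 0.5573 -0.1733]
peg [0.5864 0.0205]
[0.5837 0.0242]
```

View pics/scb.png

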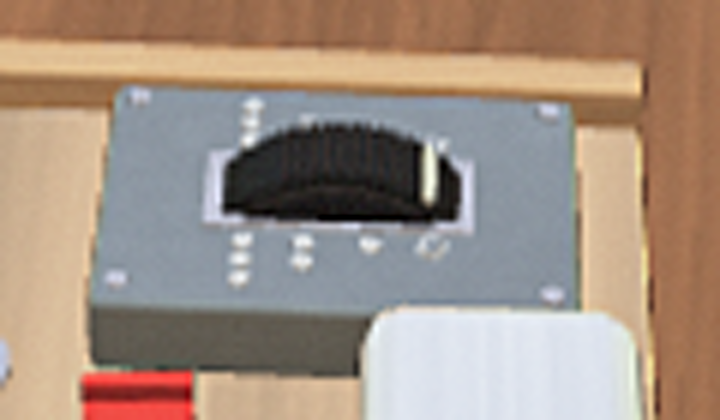

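View pics/slv.png

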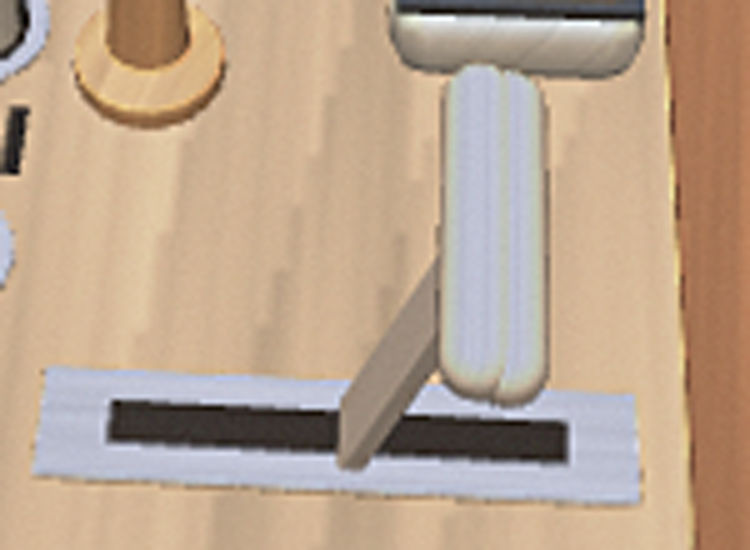

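```bash
python3 -m crank '[0,0,0,0,-8.7, 0,0,0,0,-8.7, 0,0,0,0,-8.6, 0,0,0,0,0]' 30
cat >> h.py <<'E'
R0=.0765;ex=np.array([np.cos(R0),np.sin(R0),0]);ey=np.array([-np.sin(R0),np.cos(R0),0]);O=np.array([.5856,.0203,0])
def world(x,y,z): return O+ex*x+ey*y+[0,0,z]
def togo(x,y,z):
    "dryer-frame TCP target(m) -> tool shift cm; prints current dryer-frame TCP"
    s=manip.read_state();p=s['position'];q=p-O
    print('t',round(s['time'],2),'dryer tcp mm',np.round([q@ex*1e3,q@ey*1e3,q[2]*1e3],1),'F',np.round(s['contact_force'],2))
    print('shift cm',np.round(s['tcp_rot'].T@(world(x,y,z)-p)*100,2))
E
python3 - <<'E'
from h import *
print(manip.read_state()['tcp_rot'],world(0,0,0)); togo(-.145,.187,.215);togo(-.145,.187,.192)
E
```

```text
time: 0.6
position: [0.2305, 0.5808, 0.248]
tcp_rot: [[-0.0, -0.997, -0.075], [-0.001, -0.075, 0.997], [-1.0, 0.0, -0.001]]
contact_force: [-0.3, 0.0, 0.2]
gripper_width: 0.0125
[[-3.09394448e-04 -9.97170068e-01 -7.51781874e-02]
 [-5.28971394e-04 -7.51780173e-02  9.97169988e-01]
 [-9.99999812e-01  3.48285968e-04 -5.04214779e-04]] [0.5856 0.0203 0.    ]
t 0.6 dryer tcp mm [-311.3  586.   248. ] F [-0.33  0.05  0.18]
shift cm [  3.31 -16.68 -39.88]
t 0.6 dryer tcp mm [-311.3  586.   248. ] F [-0.33  0.05  0.18]
shift cm [  5.61 -16.68 -39.87]
```

```bash
python3 -m crank '[0,0,-2.1,-4.95,0, 0,0,-2.1,-4.95,0, 0,0,-2.1,-4.95,0, 0,0,-2.1,-4.95,0, 0,0,-2.1,-4.95,0, 0,0,-2.1,-4.95,0, 0,0,-2.1,-4.95,0, 0,0,-2.1,-4.95,0, 0,2.8,0,0,0, 0,2.8,0,0,0, 0,0,0,0,0]'
python3 - <<'E'
from h import *
grab('side','s1');grab('top','t1'); togo(-.145,.19,.192)
E
```

```text
time: 1.98
position: [0.4272, 0.1984, 0.1911]
tcp_rot: [[-0.003, -0.997, -0.072], [-0.001, -0.072, 0.997], [-1.0, 0.003, -0.001]]
contact_force: [0.3, 0.1, 0.2]
gripper_width: 0.0001
t 2.08 dryer tcp mm [-143.2  190.2  192.9] F [0.16 0.23 0.61]
shift cm [ 0.09  0.18 -0.02]
```

View pics/s1.png

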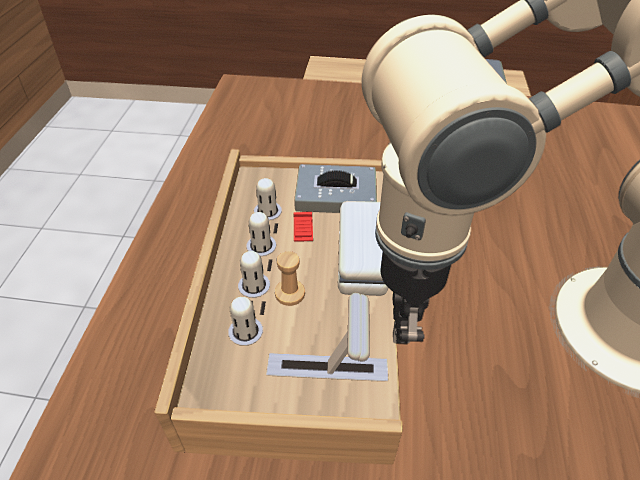

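View pics/t1.png

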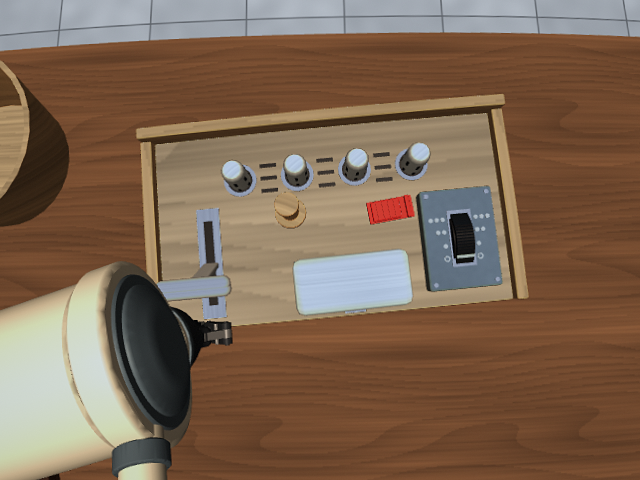

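```bash
python3 -m crank '[0,0,-1.2,0,0, 0,0,-1.2,0,0, 0,0,-1,0,0, 0,0,-1,0,0, 0,0,-1,0,0, 0,0,-1,0,0, 0,0,-1,0,0, 0,0,-1,0,0, 0,0,-1,0,0, 0,0,-1,0,0, 0,0,-1,0,0, 0,0,0,0,0]'
python3 - <<'E'
from h import *
togo(-.015,.19,.192)
grab('side','s2')
E
```

```text
time: 3.58
position: [0.5422, 0.2074, 0.1919]
tcp_rot: [[-0.001, -0.997, -0.076], [-0.0, -0.076, 0.997], [-1.0, 0.001, -0.0]]
contact_force: [0.1, -1.3, -0.9]
gripper_width: 0.0001
t 3.58 dryer tcp mm [-29.  189.9 191.9] F [ 0.12 -1.29 -0.94]
shift cm [-0.02 -1.4   0.01]
```

View pics/s2.png

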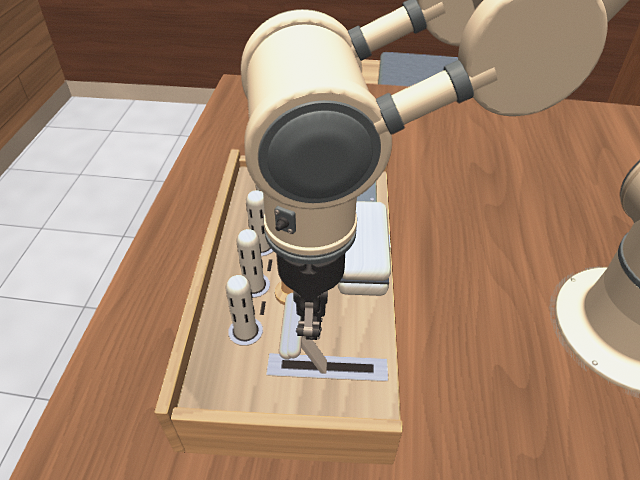

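The lever has crossed upright (bar ~(290,325)) and the pegs are rising. I'll push the last bit slowly.

```bash
python3 -m crank '[0,0,-0.4,0,0, 0,0,-0.4,0,0, 0,0,-0.3,0,0]'; python3 -m crank '[0,0,-0.2,0,0, 0,0,-0.2,0,0]';python3 -m crank '[0,0,-0.2,0,0]';python3 -m crank '[0,0,-0.2,0,0]'
python3 - <<'E'
from h import *
togo(-.015,.19,.192)
E
```

```text
time: 4.0
position: [0.5515, 0.2081, 0.1917]
tcp_rot: [[-0.003, -0.997, -0.076], [-0.001, -0.076, 0.997], [-1.0, 0.003, -0.0]]
contact_force: [-7.3, -0.5, -6.3]
gripper_width: 0.0
time: 4.25
position: [0.5545, 0.2083, 0.1915]
tcp_rot: [[-0.005, -0.997, -0.076], [-0.001, -0.076, 0.997], [-1.0, 0.005, -0.001]]
contact_force: [-18.3, -0.7, 2.7]
gripper_width: -0.0002
time: 4.38
position: [0.5548, 0.2083, 0.1914]
tcp_rot: [[-0.009, -0.997, -0.076], [-0.001, -0.076, 0.997], [-1.0, 0.009, -0.001]]
contact_force: [-32.6, -2.0, 10.9]
gripper_width: 0.0002
time: 4.5
position: [0.555, 0.2083, 0.1913]
tcp_rot: [[-0.012, -0.997, -0.076], [-0.002, -0.076, 0.997], [-1.0, 0.012, -0.001]]
contact_force: [-43.7, -2.4, 17.5]
gripper_width: 0.0007
t 4.5 dryer tcp mm [-16.2 189.8 191.3] F [-43.68  -2.38  17.55]
shift cm [-0.07 -0.12  0.02]
```

```bash
python3 -m crank '[0,0,1,0,0, 0,0,3,0,0, 0,0,3,0,0, 0,-4,0,0,0, 0,-4,0,0,0, 0,-3,0,-2,0, 0,0,0,-6,0, 0,0,0,-6,0, 0,0,0,-6,0, 0,0,0,-6,0, 0,0,0,-6,0, 0,0,0,0,0]'
python3 - <<'E'
from h import *
grab('side','s3');togo(-.061,-.19,.175)
E
```

```text
time: 6.0
position: [0.5157, -0.1194, 0.3026]
tcp_rot: [[0.002, -0.997, -0.071], [-0.001, -0.071, 0.997], [-1.0, -0.002, -0.001]]
contact_force: [0.1, 0.9, -0.8]
gripper_width: -0.0004
t 6.05 dryer tcp mm [ -80.4 -131.8  302.5] F [-1.01 -0.22 -0.62]
shift cm [12.76 -1.95 -5.8 ]
```

View pics/s3.png

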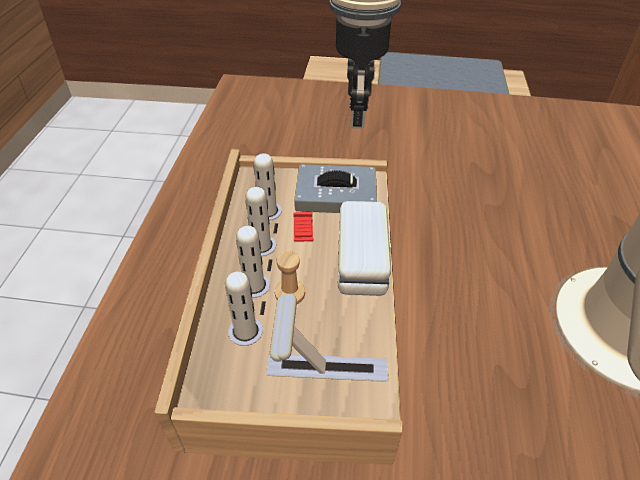

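```bash
python3 -m crank '[0,4,-0.65,-2,0, 0,4,-0.65,-2,0, 0,4,-0.65,-1.8,0, 0,1.2,0,0,0, 0,0,0,0,0, 0,0,0,0,0]'
python3 - <<'E'
from h import *
grab('side','s4');togo(-.061,-.19,.160);crop('s4','s4c',260,60,440,220,4)
E
```

```text
time: 6.8
position: [0.5397, -0.1712, 0.1718]
tcp_rot: [[0.002, -0.997, -0.077], [-0.001, -0.077, 0.997], [-1.0, -0.002, -0.001]]
contact_force: [0.6, 0.2, 0.4]
gripper_width: -0.0
t 6.85 dryer tcp mm [ -60.4 -187.6  171.9] F [-0.18  0.07  1.33]
shift cm [ 1.19  0.06 -0.24]
```

View pics/s4c.png

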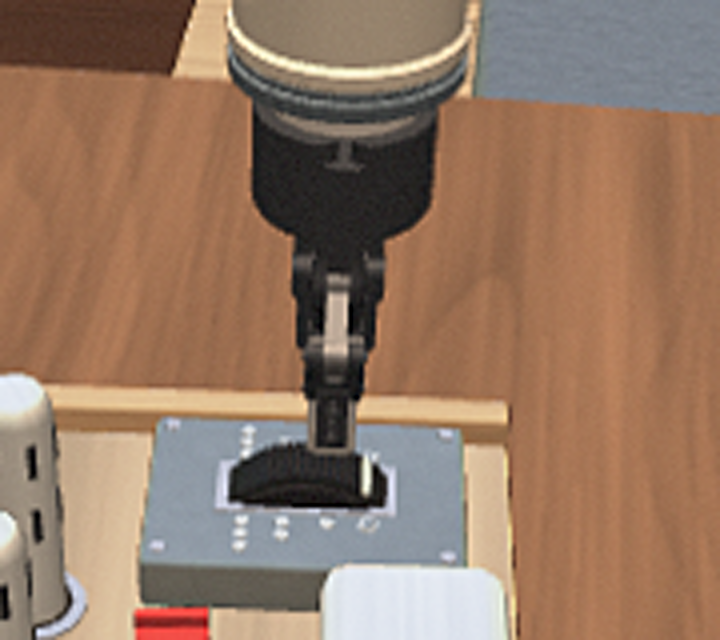

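```bash
python3 -m crank '[0,0.7,0,-0.25,0, 0,0.4,0,0,0, 0,0,0,0,0]';python3 -m crank '[0,0.2,0,0,0, 0,0,0,0,0]';python3 -m crank '[0,0.1,0,0,0, 0,0,0,0,0]'
```

```text
time: 7.22
position: [0.539, -0.1743, 0.159]
tcp_rot: [[-0.001, -0.997, -0.076], [0.0, -0.076, 0.997], [-1.0, 0.001, 0.0]]
contact_force: [-1.3, -0.7, 2.2]
gripper_width: 0.0001
time: 7.48
position: [0.5392, -0.1744, 0.1573]
tcp_rot: [[-0.0, -0.997, -0.076], [-0.0, -0.076, 0.997], [-1.0, 0.0, -0.0]]
contact_force: [-3.0, -0.8, 4.6]
gripper_width: 0.0004
time: 7.72
position: [0.5393, -0.1744, 0.1564]
tcp_rot: [[0.0, -0.997, -0.076], [-0.0, -0.076, 0.997], [-1.0, -0.0, -0.0]]
contact_force: [-2.9, -1.3, 5.4]
gripper_width: 0.0001
```

```bash
python3 -m crank '[0,0.1,0,0,0, 0,0,-0.5,0,0, 0,0,-0.5,0,0]';python3 -m crank '[0,0,-0.5,0,0, 0,0,-0.5,0,0, 0,0,-0.2,0,0, 0,0,0,0,0]'
python3 - <<'E'
from h import *
grab('side','s5');grab('top','t5');togo(-.061,-.19,.160);crop('s5','s5c',260,120,440,220,4)
E
```

```text
time: 8.1
position: [0.5498, -0.1736, 0.1556]
tcp_rot: [[0.001, -0.997, -0.076], [-0.0, -0.076, 0.997], [-1.0, -0.001, -0.0]]
contact_force: [0.4, -0.7, 7.2]
gripper_width: -0.0
time: 8.6
position: [0.5619, -0.1727, 0.1556]
tcp_rot: [[0.001, -0.997, -0.076], [-0.0, -0.076, 0.997], [-1.0, -0.001, -0.0]]
contact_force: [0.2, 0.0, 6.5]
gripper_width: 0.0001
t 8.7 dryer tcp mm [ -38.5 -190.6  155.6] F [0.06 0.08 6.09]
shift cm [-0.44  2.25  0.06]
```

View pics/s5c.png

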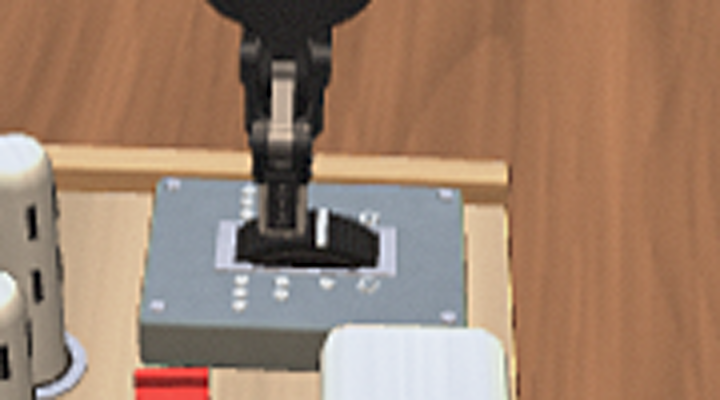

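The line moved from the ring to the one-dot mark (crop ~(321,228)), so it follows the tip. I'll lift, go back, and repeat.

```bash
python3 -m crank '[0,-1.5,0,0,0, 0,0,2.2,0,0, 0,0.9,0,0,0, 0,0.6,0,0,0, 0,0,0,0,0]'; python3 -m crank '[0,0,-0.5,0,0, 0,0,-0.5,0,0, 0,0,-0.5,0,0, 0,0,-0.5,0,0, 0,0,-0.2,0,0, 0,0,0,0,0]'; python3 -m crank '[0,-1,0,0,0, 0,-3,0,0,0, 0,-5,3,0,0, 0,-5,4,0,0, 0,0,5,5,0, 0,0,5,5,0, 0,0,0,5,0, 0,0,0,0,0]';python3 - <<'E'
from h import *
grab('side','s6');grab('top','t6');togo(-.061,-.19,.160);crop('s6','s6c',280,150,400,220,6);crop('t6','t6c',410,175,530,305,4.5)
E
```

```text
time: 9.32
position: [0.5398, -0.1743, 0.155]
tcp_rot: [[-0.0, -0.997, -0.076], [-0.0, -0.076, 0.997], [-1.0, 0.0, -0.0]]
contact_force: [-1.9, 0.2, 7.1]
gripper_width: 0.0003
time: 10.07
position: [0.5622, -0.1726, 0.1554]
tcp_rot: [[0.001, -0.997, -0.076], [-0.0, -0.076, 0.997], [-1.0, -0.001, -0.0]]
contact_force: [-0.3, 0.9, 6.6]
gripper_width: 0.0003
time: 11.08
position: [0.3931, -0.0442, 0.2948]
tcp_rot: [[0.001, -0.997, -0.079], [0.0, -0.079, 0.997], [-1.0, -0.001, 0.0]]
contact_force: [0.3, -1.1, 0.2]
gripper_width: 0.0001
t 11.18 dryer tcp mm [-196.   -52.   294.6] F [ 0.55  0.4  -0.84]
shift cm [ 13.48 -13.47 -13.81]
```

View pics/s6c.png

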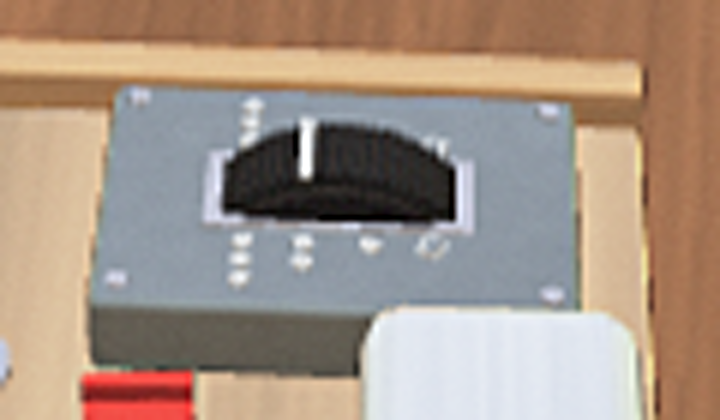

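View pics/t6c.png

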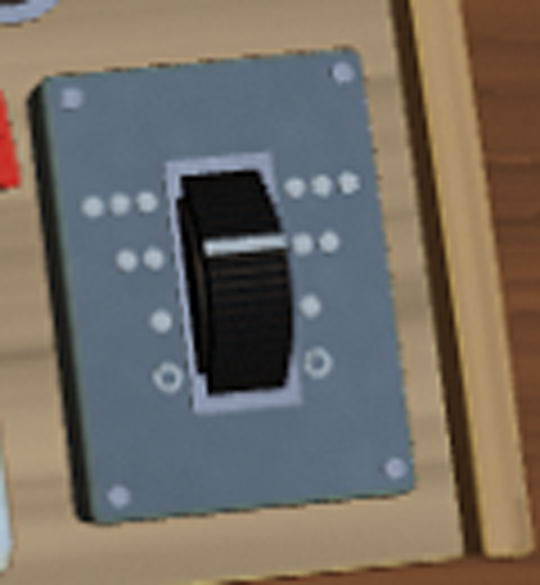

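View pics/t6.png

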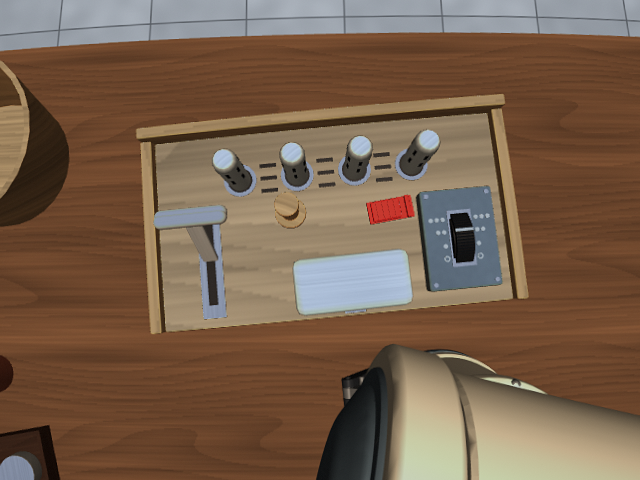

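The line is level with the two-dot mark in both views, and the bystanders look unmoved. Next I'll check the lever and peg positions numerically.

Run:
```python
from h import *
for L,p in (('bar .190',onz('top',191,217,.19)),('peg .22',onz('top',224,160,.22)),('peg .22',onz('top',428,140,.22))):
    q=p-O;print(L,np.round([q@ex*1e3,q@ey*1e3],1))
print('expect bar 7.5,190 ; pegs 75,+-135')
a=cv2.imread('pics/top0.png').astype(int);b=cv2.imread('pics/t6.png').astype(int)
d=np.abs(a-b).max(2);print('case',d[248:318,290:415].max(),'buckle',d[193:225,364:416].max(),'glove',d[188:230,272:308].max())
```

```text
bar .190 [  6.4 188.2]
peg .22 [ 71.2 131.9]
peg .22 [  72.5 -133. ]
expect bar 7.5,190 ; pegs 75,+-135
case 4 buckle 4 glove 3
```

```bash
python3 -c "
from station import manip
print(manip.finish_job())"
```

```text
the job is handed in; nothing more can be done
None
```

I handed the job in at about 11 s with the lever on its far stop and the heat wheel at medium. The hand-in reports no verdict, so the outcome rests on my own checks.

**Lever:** I pushed the crossbar over with shut fingers. It met its stop with the fingertip where the geometry put it; the push peaked at 47 N on the wrist, against the 120 N limit. The last top picture put the bar at 6.4 mm along the dryer's x, where 7.5 mm was expected. The outer peg tips read 71 and 73 mm (75 mm expected) when placed at their raised height of 220 mm. These small gaps are about the calibration's accuracy.

**Wheel:** I turned it with two 22 mm strokes of the shut fingertips over the rim, at about 7 N. The first took it from off to low, and the second to medium. The white line is level with the two-dot mark in both camera views.

**Bystanders and robot:** The goggle case, glove peg and buckle look the same in the first and last top pictures, differing by at most 4 grey levels. Nothing was gripped, and the arm ended clear of everything.

**Disagreement:** My first estimate of the dryer's position, from its outer board corners, was 7 mm off in x from the marks, lever slot and pegs. I used the latter, and the contact positions agreed with them.

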